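# Turn the carousel and scan the sample box

## Task

Turn the sample carousel until the barcode label on its box faces the pointer on the foot. Then take the hand scanner out of its forked rest, point its window squarely at the middle of the label from about 7 cm away and hold it steady there for about two seconds. Gently lay the scanner back in both forks the same way round; do not let it touch the carousel, and leave the other things on the bench where they are.

Things in the scene. Friction and masses are not known exactly. Their poses are not given: they have to be found in the camera images.
- carousel: Fixed grey foot of a small sample carousel. Origin: on the bench, on the vertical turning axis. Its -x axis is the front: a metal pointer bar with a black line lies on the bench there, sticking out to 148 mm from the axis (14 mm high). The foot is 170 mm across and 16 mm high.
- turntable (a joint): Angle of the carousel's turntable about the vertical axis, rad, positive counter-clockwise seen from above, stops at +-3.1; 0 when the label faces the pointer. Light friction (about 0.1 N m); it stays where it is left.
- disc (a point): Centre of the top of the turntable, a grey disc 216 mm across, 28 mm above the bench; its axes turn with it. Four bare upright metal posts, 12 mm thick and 50 mm high (tops 78 mm above the bench), stand on the disc 92 mm from the axis, at 45, 135, 225 and 315 degrees from its x axis. A slanted easel with a white sample box is fixed on the middle, within 65 mm of the axis, top 107 mm above the bench.
- label (a point): Centre of the paper barcode label (56 x 38 mm, black bars) on the slanted top face of the sample box, 6 mm from the turning axis and 84 mm above the bench. Its z axis is the outward normal of the label: 60 degrees above the horizontal, leaning to the -x side of the turntable (towards the pointer at joint 0). It turns with the turntable.
- scanner: Loose hand scanner, about 0.18 kg: a straight white handle with a black grip band, 131 mm long (x from -65 to +66 mm), 30 mm wide in y, 26 mm high, level in its rest, and at the +x end a grey head 36 mm wide, bent 60 degrees downward. Origin under the middle of the handle, on its underside (z = 0 to 26 mm). Grip it across its width at the middle, between the forks.
- window (a point): Centre of the scanning window at the end of the scanner's head: in the scanner's frame at x = 88, z = -25 mm. Its z axis is the direction in which the scanner looks: forward (+x of the scanner) and 60 degrees below the horizontal when the handle is level.
- rest: Fixed rest of the scanner: dark base plate 120 x 85 x 8 mm and two upright forks, open at the top with flared mouths, 8 mm thick, at x = -41 and +41 mm, up to 59 mm wide in y and 90 mm high. Slots 38 mm wide, their floors 62 mm above the bench. Origin: on the bench, midway between the forks; x runs along the handle towards the scanner's head.
- rest_seat (a point): Where the scanner's origin lies when it is home: midway between the forks, on the level of the slot floors, 62 mm above the bench.
- bottle_buffer: Bystander, loose: closed round reagent bottle, blue cap, 56 mm across, 103 mm high. Origin under its middle.
- bottle_dna: Bystander, loose: closed round reagent bottle, red cap, 48 mm across, 89 mm high. Origin under its middle.
- bottle_small: Bystander, loose: small closed bottle, white cap, 34 mm across, 68 mm high. Origin under its middle.
- tape_roll: Bystander, loose: roll of label tape lying flat, 62 mm across, 18 mm high. Origin under its middle.
- bench_timer: Bystander, loose: small bench timer lying flat, 60 x 68 x 18 mm. Origin under its middle.

How it is judged:
On the way, in this order (a step that is already met when the one before it is completed fails the run):
1. the turntable stands still with the label facing the pointer, within 0.15 rad (value of joint turntable between -0.15 and 0.15 rad and velocity of joint turntable between -0.05 and 0.05 rad/s), for 0.3 s.
2. scanner held and still (under 20 mm/s) 1.5 s, window 50 to 90 mm from the label, line of sight within 12 mm of its centre each way and 0.2 rad of its normal, turntable within 0.15 rad (value of joint turntable between -0.15 and 0.15 rad and x of label in the frame of window between -0.012 and 0.012 m and y of label in the frame of window between -0.012 and 0.012 m and z of label in the frame of window between 0.05 and 0.09 m and angle between the z axis of window and the z axis of label, either way round below 0.2 rad and z of window in the frame of label above 0.04 m and linear speed of scanner below 0.02 m/s and angular speed of scanner below 0.15 rad/s and contact force between the fingers and scanner above 0.5 N), for 1.5 s.
At the end, for the whole second after the job is handed in: The scanner lies at rest in both forks, head at the same end as before, its origin within 12 mm of its home, within 0.12 rad of the rest's direction and level within 0.1 rad; the turntable's label still faces the pointer within 0.15 rad (value of joint turntable between -0.15 and 0.15 rad and distance between scanner and rest_seat below 0.012 m and angle between the x axis of scanner and the x axis of rest, either way round below 0.12 rad and angle between scanner's own z axis and vertical below 0.1 rad and x of window in the frame of rest above 0.05 m and contact force between scanner and rest above 0.3 N and linear speed of scanner below 0.01 m/s); the robot touches nothing.
It fails at once if the scanner touches the carousel or what is on it (contact force between scanner and carousel above 1 N).
It fails at once if the scanner is dropped (moves at over 0.4 m/s while out of the gripper's fingers) (contact force between the fingers and scanner below 0.1 N and linear speed of scanner above 0.4 m/s).
It fails at once if one of the bottles, the tape or the timer is moved more than 30 mm (distance of any of bottle_buffer, bottle_dna, bottle_small, tape_roll, bench_timer from where it was at the start of the episode above 0.03 m).
It also fails if it takes over 67 s, if anything falls off the work surface, if the arm or the gripper's body presses on something with over 40 N, if the wrist force passes 120 N, or if a joint passes its speed limit or range.

## Robot

A 6-joint arm with a two-finger parallel gripper is mounted at the origin on a cart in front of the work surface, level with it; the furniture and walls round the work are solid. World frame = base frame: x ahead of the robot, y to its left, z up, the work surface at z = 0. Lengths are in m, angles in rad, forces in N, time in s.
With the tool pointing down it reaches from about 0.35 to 1 m from the base axis. Payload 7.1 kg.
Tool frame: the origin (TCP) lies midway between the tips of the shut fingers; the grasp point (between the pads) lies 19 mm behind it; z points along the fingers, y is the line along which they close (so a half turn about z gives the same grasp; the last joint's range is limited). The gripper opens to 85 mm and grips with 20 to 120 N. Pads are 22 mm wide; open, the fingers measure 114 mm over their backs; the gripper's body (76 mm by 85 mm) begins 54 mm behind the grasp point. The pads swing forward as they close: fully open they stand 13 mm farther back than shut.
Start: joints at [1.102, 0.423, 1.63, -0, 1.089, -0.019], TCP at [0.272, 0.563, 0.231] pointing down, gripper open.
Joint ranges: [-3, 3], [-0.9, 2.11], [0.09, 2.58], [-1.31, 4.45], [0.11, 2.69], [-2.54, 2.54]. Speed limits (rad/s): [2.39, 2.39, 3.01, 3.14, 3.14, 3.14].

## Interface

Orientations are given as a rotation vector (axis times angle).
In Python, from bench import robot gives the robot as it stands.
- The arm moves only by the tool send_rows, never from a script. Its argument "increments" is a list that holds one entry, the list of rows, each a list of 6 numbers: the shift along the tool's x, y, z in m, then the turn, a rotation vector about the tool's x, y, z in rad. In form: [[[dx, dy, dz, rx, ry, rz], ...]]. A call has 1 to 10 rows; each row is the pose to reach, as a shift and turn from the pose commanded when the call began, along the tool's axes at that moment; what a row does not reach only later rows make up. A row lasts 1/12 s, in which the tool goes at most 41.7 mm and 7.16 degrees, less where a joint would pass 70% of its speed; a pose out of reach is approached as far as the arm can. A call with a gripper value outside its range is refused whole. "hand" is the finger opening in m, from 0 to 0.0854, set as the call begins (left out, the last holds). The fingers move at their own pace and stop on an object; "newtons" is the grip in N (left out, the last holds). Time passes only in rows, so rows that repeat a pose let the fingers close. It gives the time, the measured TCP pose, the force, the opening and the grip force at its end, in the units of the state.
- robot.get_state(): the state, without advancing time (a new reading comes with each control period).
- robot.read_camera(name): name is "side" or "top" or "wrist"; returns the picture (480x640x3 uint8, red, green, blue); there is no depth.
- robot.camera_model(name): a dict with "fov_y" (degrees; the focal length in pixels is half the picture's height over the tangent of half this angle, whatever the lens; pixels are square), "cx", "cy" (the principal point, pixels), "k1" (the pictures are not rectified: a ray, as slopes to the right and down, at radius r is drawn at 1 + k1 r^2 times it, then the intrinsics apply), "position" and "orientation" of the camera in the world. Camera axes: x right, y down, z forward; pixel columns grow to the right and rows downward; lengths in m; the calibration is good to about 2 mm. A picture is of the moment at which its call begins: read the wrist's pose just before it. camera_model takes no time and is no camera call; for the wrist camera it gives the pose at the moment of the call.
- robot.job_done(): hands the job in; it is judged then, once.
Trained networks look in the newest picture that a camera, given by its name, has taken for a name from the list of things; names that differ only in an ending like _2 or _b are one class to them, and where a whole thing is asked for, a point or a joint stands for the part that bears it (a point fixed in the world has none). Each returns a list of dicts, best first, with "score" (0 to 1); they miss things now and then, are a little off and sometimes report something else, mostly with a low value. They report only what shows in the picture. A call takes as long as a camera call.
- robot.regions_of(target, camera): "pixels" (480x640 bool, what is visible of it) and "rect" ([left, top, right, bottom] in pixels, round what is visible of it).
The state is a dict: "time_s": time; "joint_positions": joint angles; "joint_vel": joint speeds; "effort": joint torques, N m; "ee_pos": TCP position; "tcp_rot": TCP orientation; "contact_force": force on the tool from outside, world axes, zero at the start; "torque": the same for the moment, N m; "gripper_width": finger opening in m; "gripper_force": force on a finger pad.
Only numpy, scipy, OpenCV 4.12 (cv2) and the standard library are available. Lean on these libraries where they do the work, as an engineer would, in place of code of your own. Each camera call takes 0.05 s, during which the arm holds its last target. There are 200 camera calls.

## Working session

There is one attempt and no reset: what is moved stays moved. The work goes in short steps, Python scripts to look and compute and a tool call to move; the robot and the scene stay as the last step left them, time stands still between calls to the robot, and variables do not carry over. Pictures are saved under pics/ and viewed, at most 10 in all, crops included, and the job is handed in when it is done.

Besides the shell and the picture viewer there is one more tool, called after ">>>" by a JSON object that holds its "method" and its "body", one argument or row to a line. send_rows: Moves the arm, as the interface text tells. Its arguments: {"type":"object","properties":{"increments":{"type":"array","items":{"type":"array","items":{"type":"array","items":{"type":"number"}}}},"hand":{"type":"number"},"newtons":{"type":"number"}},"required":["increments"]}

```bash
ls; mkdir -p pics; python3 - <<'E'
from bench import robot
import cv2
for c in("top","side"):
    im=robot.read_camera(c); cv2.imwrite(f"pics/{c}0.png",im[:,:,::-1]); print(c,robot.camera_model(c))
print(robot.camera_model("wrist")); print(robot.get_state())
E
```

```text
pics
top {'fov_y': 42.61740832609877, 'cx': 318.1012069711541, 'cy': 238.27962883694389, 'k1': -0.17707666061818556, 'position': array([0.19808711, 0.01092164, 1.52815842]), 'orientation': array([-2.12374479,  2.14518538, -0.22667502])}
side {'fov_y': 55.216426516777425, 'cx': 311.9059224436987, 'cy': 238.8129976968314, 'k1': -0.012345199394333727, 'position': array([ 0.0941559 , -0.83959219,  0.56523923]), 'orientation': array([-2.01278257,  0.41262132, -0.26969086])}
{'fov_y': 71.56634751391678, 'cx': 318.4741494156443, 'cy': 236.97382681409283, 'k1': -0.0003482732651858518, 'position': array([0.21132489, 0.59139833, 0.3724957 ]), 'orientation': array([2.4626058 , 1.54558215, 0.20576081])}
{'time_s': 0.1, 'joint_positions': array([ 1.10199537e+00,  4.23785974e-01,  1.63063581e+00,  1.90752061e-05,
        1.08859904e+00, -1.90304122e-02]), 'joint_vel': array([-0.00026099, -0.00144308, -0.00045287, -0.00287487, -0.00188185,
        0.0001335 ]), 'effort': array([ 6.07549810e-04, -5.58428621e+01, -2.82444638e+01, -6.55163399e-05,
        3.02420485e-03,  6.00593442e-07]), 'ee_pos': array([0.27148359, 0.5623926 , 0.23060123]), 'tcp_rot': array([-7.00490792e-01, -3.06213036e+00,  2.17028973e-03]), 'contact_force': array([ 0.10408759,  0.53450287, -0.2184269 ]), 'torque': array([-0.01693181,  0.01939636,  0.02916715]), 'gripper_force': 0.0, 'gripper_width': 0.08529047762325082}
```

View pics/top0.png

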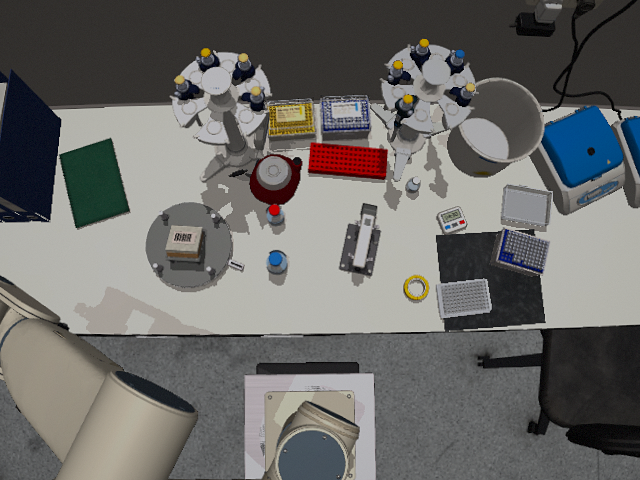

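View pics/side0.png

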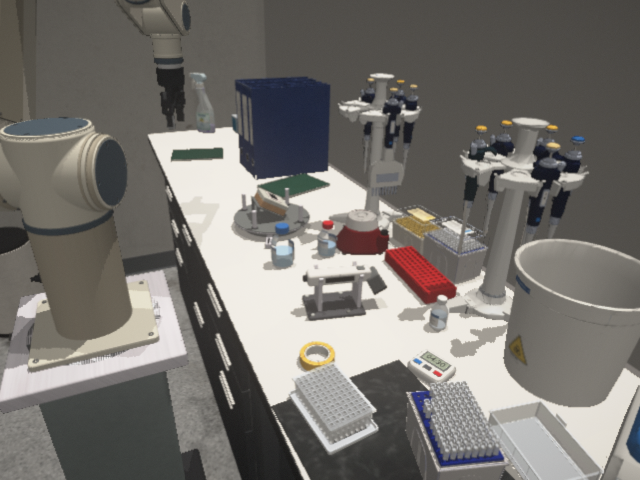

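```bash
cat > h.py <<'E'
import numpy as np,cv2
from bench import robot
from scipy.spatial.transform import Rotation as R
def KD(m):
    f=240/np.tan(np.radians(m["fov_y"]/2))
    return np.array([[f,0,m["cx"]],[0,f,m["cy"]],[0,0,1]]),np.array([m["k1"],0,0,0,0])
def unproj(m,uv,z):
    K,D=KD(m); p=cv2.undistortPoints(np.array(uv,float).reshape(-1,1,2),K,D).reshape(-1,2)
    d=R.from_rotvec(m["orientation"]).apply(np.c_[p,np.ones(len(p))])
    return m["position"]+d*((z-m["position"][2])/d[:,2])[:,None]
def proj(m,X):
    K,D=KD(m); r=R.from_rotvec(m["orientation"]).inv()
    return cv2.projectPoints(np.array(X,float).reshape(-1,1,3),r.as_rotvec(),r.apply(-m["position"]),K,D)[0].reshape(-1,2)
def cen(name,cam):
    g=robot.regions_of(name,cam)
    if not g: return None
    ys,xs=np.nonzero(g[0]["pixels"]); return g[0]["score"],xs.mean(),ys.mean(),g[0]["rect"],g[0]["pixels"]
def delta(pos,rot):
    "increment from present pose to pos, Rotation rot"
    s=robot.get_state(); r0=R.from_rotvec(s["tcp_rot"])
    return np.r_[r0.inv().apply(np.array(pos)-s["ee_pos"]),(r0.inv()*rot).as_rotvec()]
E
python3 - <<'E'
from h import *
im=robot.read_camera("top"); m=robot.camera_model("top")
for n,z in [("carousel",.01),("disc",.028),("label",.084),("scanner",.08),("rest",.0),("bottle_buffer",.05),("bottle_dna",.045),("bottle_small",.03),("tape_roll",.01),("bench_timer",.01)]:
    c=cen(n,"top")
    if c:
        print(n,round(c[0],2),np.round(c[1:3]),c[3],unproj(m,c[1:3],z).round(3)[0])
        if n in("scanner",):
            ys,xs=np.nonzero(c[4]);P=unproj(m,np.c_[xs,ys],z)[:,:2];q=P-P.mean(0);print(np.linalg.svd(q,full_matrices=False)[2][0])
a=cv2.resize(im[190:300,135:255],None,fx=5,fy=5,interpolation=cv2.INTER_CUBIC)
cv2.imwrite("pics/c1.png",a[:,:,::-1])
E
```

```text
carousel 0.88 [189. 245.] [144.4, 201.7, 245.1, 285.7] [0.471 0.296 0.01 ]
disc 0.94 [188. 244.] [145.1, 203.6, 231.7, 286.6] [0.469 0.295 0.028]
label 0.74 [188. 244.] [144.9, 203.6, 229.8, 287.0] [0.459 0.284 0.084]
scanner 0.94 [364. 236.] [356.9, 205.4, 377.1, 272.3] [ 0.476 -0.137  0.08 ]
[-0.9788248   0.20469979]
rest 0.65 [359. 250.] [339.3, 219.5, 379.0, 276.2] [ 0.456 -0.132  0.   ]
bottle_buffer 0.7 [277. 262.] [264.6, 248.3, 288.9, 277.8] [0.419 0.073 0.05 ]
bottle_dna 0.51 [275. 215.] [268.3, 206.3, 282.7, 225.7] [0.538 0.077 0.045]
bottle_small 0.72 [413. 185.] [403.8, 176.8, 421.2, 195.3] [ 0.618 -0.271  0.03 ]
tape_roll 0.78 [416. 287.] [401.5, 275.3, 429.8, 298.9] [ 0.359 -0.272  0.01 ]
bench_timer 0.61 [451. 220.] [435.7, 205.3, 469.7, 235.8] [ 0.53  -0.371  0.01 ]
```

View pics/c1.png

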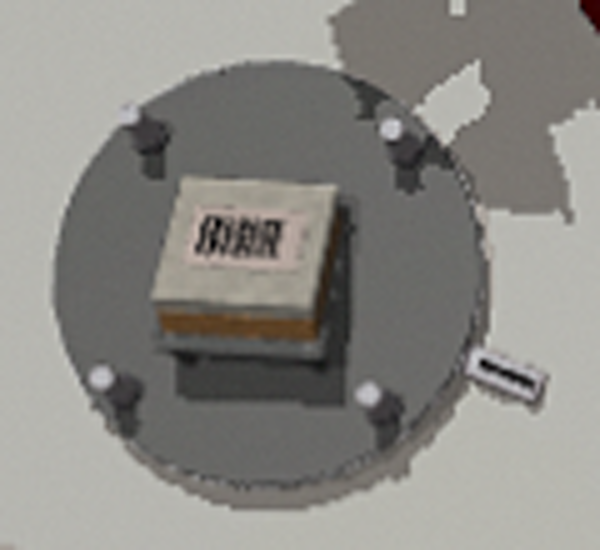

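```bash
python3 - <<'E'
from h import *
m=robot.camera_model("top"); o=np.array([135,190]);t=lambda p:np.array(p)/5+o
P=unproj(m,t([(130,115),(392,129),(367,395),(101,379)]),.078)[:,:2]; c=P.mean(0)
print(P.round(3),c,np.linalg.norm(P-c,axis=1),np.degrees(np.arctan2(*(P-c).T[::-1])))
q=unproj(m,t([(545,383)]),.01)[0,:2]; print("ptr",np.degrees(np.arctan2(*(q-c)[::-1])),np.linalg.norm(q-c))
for a in unproj(m,t([(481,364),(533,386)]),.014)[:,:2]: print(np.degrees(np.arctan2(*(a-c)[::-1])))
im=robot.read_camera("side")
cv2.imwrite("pics/c2.png",cv2.resize(im[170:250,220:320],None,fx=6,fy=6,interpolation=cv2.INTER_CUBIC)[:,:,::-1])
E
```

```text
[[0.538 0.355]
 [0.53  0.226]
 [0.4   0.235]
 [0.408 0.364]] [0.46879231 0.29493122] [0.09117305 0.09205183 0.09123723 0.0920309 ] [  40.85947249  -48.73528301 -139.15339702  131.22485321]
ptr -111.37570352970873 0.14839878687635105
-112.84853707740939
-112.93889811419166
```

View pics/c2.png

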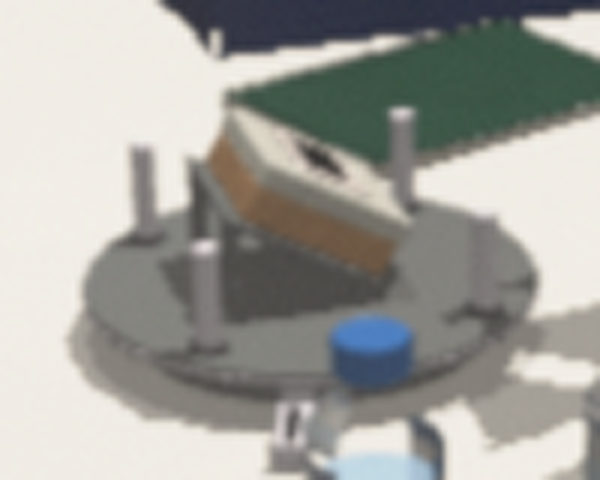

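```bash
cat >> h.py <<'E'
C=np.array([.4688,.2949])
def down(yaw): # tool down, y axis at yaw
    y=np.array([np.cos(yaw),np.sin(yaw),0]);z=np.array([0,0,-1.]);return R.from_matrix(np.c_[np.cross(y,z),y,z])
E
python3 - <<'E'
from h import *
s=robot.get_state();M=R.from_rotvec(s["tcp_rot"]).as_matrix();y0=np.arctan2(M[1,1],M[0,1]);print("tool y yaw",np.degrees(y0));print(M.round(3))
for a0 in (41,-49,-139,131):
  for k in(90,-90):
    for t in (0,-54,-109):
      a=np.radians(a0+t);p=C+.092*np.array([np.cos(a),np.sin(a)]);j1=np.arctan2(p[1],p[0])
      dy=np.radians(a0+k)-y0; dy=(dy+np.pi)%(2*np.pi)-np.pi; dy+=np.radians(t)
      print(a0,k,t,p.round(3),np.linalg.norm(p).round(2),"j6",round(-.019-dy+j1-1.1,2))
E
```

```text
tool y yaw 64.2252518837917
[[-0.901  0.435  0.   ]
 [ 0.435  0.901  0.   ]
 [-0.     0.    -1.   ]]
41 90 0 [0.538 0.355] 0.64 j6 -1.7
41 90 -54 [0.558 0.274] 0.62 j6 -0.89
41 90 -109 [0.503 0.21 ] 0.55 j6 0.01
41 -90 0 [0.538 0.355] 0.64 j6 1.44
41 -90 -54 [0.558 0.274] 0.62 j6 2.26
41 -90 -109 [0.503 0.21 ] 0.55 j6 3.15
-49 90 0 [0.529 0.225] 0.58 j6 -0.31
-49 90 -54 [0.448 0.205] 0.49 j6 0.66
-49 90 -109 [0.383 0.26 ] 0.46 j6 1.79
-49 -90 0 [0.529 0.225] 0.58 j6 -3.45
-49 -90 -54 [0.448 0.205] 0.49 j6 -2.48
-49 -90 -109 [0.383 0.26 ] 0.46 j6 -1.36
-139 90 0 [0.399 0.235] 0.46 j6 1.39
-139 90 -54 [0.379 0.316] 0.49 j6 2.49
-139 90 -109 [0.434 0.38 ] 0.58 j6 3.48
-139 -90 0 [0.399 0.235] 0.46 j6 -1.75
-139 -90 -54 [0.379 0.316] 0.49 j6 -0.65
-139 -90 -109 [0.434 0.38 ] 0.58 j6 0.34
131 90 0 [0.408 0.364] 0.55 j6 -3.13
131 90 -54 [0.489 0.385] 0.62 j6 -2.25
131 90 -109 [0.554 0.329] 0.64 j6 -1.42
131 -90 0 [0.408 0.364] 0.55 j6 0.01
131 -90 -54 [0.489 0.385] 0.62 j6 0.89
131 -90 -109 [0.554 0.329] 0.64 j6 1.73
```

```bash
python3 - <<'E'
from h import *
a=np.radians(131.2);p=C+.092*np.array([np.cos(a),np.sin(a)])
print(delta([*p,.13],down(a-np.pi/2)).round(4))
E
```

```text
[-2.093e-01 -1.196e-01  1.014e-01  1.000e-04 -0.000e+00  4.019e-01]
```

>>> {"method": "send_rows", "body": {
  "increments": [
    [[-0.035,-0.02,0.01,0,0,0.067],[-0.07,-0.04,0.02,0,0,0.134],[-0.105,-0.06,0.04,0,0,0.2],[-0.14,-0.08,0.06,0,0,0.268],[-0.175,-0.1,0.08,0,0,0.335],[-0.2,-0.115,0.095,0,0,0.38],[-0.209,-0.12,0.101,0,0,0.402],[-0.209,-0.12,0.101,0,0,0.402],[-0.209,-0.12,0.101,0,0,0.402]]
  ],
  "hand": 0.04
}}

```text
time_s: 1.45
ee_pos: [0.4081, 0.3638, 0.1303]
tcp_rot: [-1.299, -2.86, 0.0]
contact_force: [0.4, 0.4, 0.1]
gripper_width: 0.0399
gripper_force: 0.0
```

```bash
python3 - <<'E'
from h import *
a=np.radians(131.2);p=C+.092*np.array([np.cos(a),np.sin(a)])
print(delta([*p,.05],down(a-np.pi/2)).round(4),robot.get_state()["gripper_width"])
im=robot.read_camera("wrist");cv2.imwrite("pics/w1.png",im[:,:,::-1])
E
```

```text
[ 0.0001  0.0003  0.0803 -0.0003 -0.0003 -0.0012] 0.03990432049651224
```

View pics/w1.png

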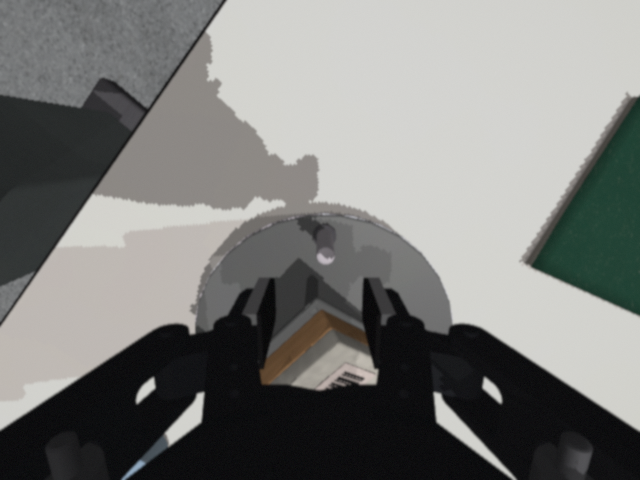

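```bash
python3 - <<'E'
from h import *
m=robot.camera_model("wrist");print(unproj(m,[(326,257)],.078),proj(m,[.4081,.3640,.078]))
E
```

```text
[[0.41094174 0.36815913 0.078     ]] [[318.08930743 258.93394022]]
```

>>> {"method": "send_rows", "body": {
  "increments": [
    [[0,0,0.025,0,0,0],[0,0,0.05,0,0,0],[0,0,0.07,0,0,0],[0,0,0.08,0,0,0],[0,0,0.08,0,0,0]]
  ]
}}

```text
time_s: 1.92
ee_pos: [0.4064, 0.3645, 0.0491]
tcp_rot: [-1.294, -2.861, 0.003]
contact_force: [0.4, -0.0, -0.5]
gripper_width: 0.0404
gripper_force: 0.0
```

>>> {"method": "send_rows", "body": {
  "increments": [
    [[0,0,0,0,0,0],[0,0,0,0,0,0],[0,0,0,0,0,0],[0,0,0,0,0,0]]
  ],
  "hand": 0.02,
  "newtons": 20
}}

```text
time_s: 2.25
ee_pos: [0.4083, 0.3646, 0.0515]
tcp_rot: [1.297, 2.86, 0.003]
contact_force: [-0.8, -0.3, -0.2]
gripper_width: 0.0199
gripper_force: 0.0
```

```bash
cat > arc.py <<'E'
from h import *
import sys
a0,a1,n=map(float,sys.argv[1:4]) # arc of post angle from a0 to a1, n rows
for t in np.linspace(a0,a1,int(n)+1)[1:]:
    a=np.radians(t);print(list(delta([*(C+.092*np.array([np.cos(a),np.sin(a)])),.05],down(a-np.pi/2)).round(3)+0.),end=", ")
E
python3 arc.py 131.2 81.2 10
```

```text
[np.float64(-0.001), np.float64(0.008), np.float64(0.002), np.float64(0.002), np.float64(0.0), np.float64(0.087)], [np.float64(-0.002), np.float64(0.016), np.float64(0.002), np.float64(0.002), np.float64(0.0), np.float64(0.175)], [np.float64(-0.003), np.float64(0.023), np.float64(0.002), np.float64(0.002), np.float64(0.0), np.float64(0.262)], [np.float64(-0.006), np.float64(0.031), np.float64(0.002), np.float64(0.002), np.float64(0.0), np.float64(0.349)], [np.float64(-0.009), np.float64(0.038), np.float64(0.002), np.float64(0.002), np.float64(0.0), np.float64(0.436)], [np.float64(-0.013), np.float64(0.046), np.float64(0.002), np.float64(0.002), np.float64(-0.001), np.float64(0.524)], [np.float64(-0.017), np.float64(0.052), np.float64(0.002), np.float64(0.002), np.float64(-0.001), np.float64(0.611)], [np.float64(-0.022), np.float64(0.059), np.float64(0.002), np.float64(0.002), np.float64(-0.001), np.float64(0.698)], [np.float64(-0.027), np.float64(0.065), np.float64(0.002), np.float64(0.002), np.float64(-0.001), np.float64(0.786)], [np.float64(-0.033), np.float64(0.07), np.float64(0.002), np.float64(0.002), np.float64(-0.001), np.float64(0.873)],
```

>>> {"method": "send_rows", "body": {
  "increments": [
    [[-0.001,0.008,0,0,0,0.087],[-0.002,0.016,0,0,0,0.175],[-0.003,0.023,0,0,0,0.262],[-0.006,0.031,0,0,0,0.349],[-0.009,0.038,0,0,0,0.436],[-0.013,0.046,0,0,0,0.524],[-0.017,0.052,0,0,0,0.611],[-0.022,0.059,0,0,0,0.698],[-0.027,0.065,0,0,0,0.786],[-0.033,0.07,0,0,0,0.873]]
  ]
}}

```text
time_s: 3.08
ee_pos: [0.4825, 0.3856, 0.051]
tcp_rot: [-2.39, -2.038, -0.001]
contact_force: [-1.3, 1.4, 0.6]
gripper_width: 0.0198
gripper_force: 0.8
```

```bash
python3 arc.py 81.2 30.2 10 | sed 's/np.float64//g';  python3 - <<'E'
from h import *
print(robot.get_state()["ee_pos"],robot.get_state()["joint_positions"])
robot.read_camera("top");c=cen("disc","top");print(c[1:4])
E
```

```text
[(0.0), (0.008), (0.001), (0.0), (-0.001), (0.084)], [(-0.001), (0.017), (0.001), (0.0), (-0.001), (0.173)], [(-0.003), (0.025), (0.001), (0.0), (-0.001), (0.262)], [(-0.005), (0.032), (0.001), (0.0), (-0.001), (0.351)], [(-0.008), (0.04), (0.001), (0.0), (-0.001), (0.44)], [(-0.012), (0.047), (0.001), (0.0), (-0.001), (0.529)], [(-0.017), (0.054), (0.001), (0.0), (-0.001), (0.618)], [(-0.022), (0.061), (0.001), (0.0), (-0.001), (0.707)], [(-0.027), (0.067), (0.001), (0.0), (-0.001), (0.796)], [(-0.033), (0.072), (0.001), (0.0), (-0.001), (0.885)], [0.48252651 0.38559391 0.05100828] [6.54737181e-01 6.54492855e-01 1.73530567e+00 5.90361277e-04
 7.51100138e-01 8.12706761e-01]
(np.float64(197.96494845360826), np.float64(237.9605670103093), [157.3, 201.7, 233.0, 281.6])
```

>>> {"method": "send_rows", "body": {
  "increments": [
    [[0,0.008,0,0,0,0.085],[-0.001,0.017,0,0,0,0.173],[-0.003,0.025,0,0,0,0.262],[-0.005,0.032,0,0,0,0.351],[-0.008,0.04,0,0,0,0.44],[-0.012,0.047,0,0,0,0.529],[-0.017,0.054,0,0,0,0.618],[-0.022,0.061,0,0,0,0.707],[-0.027,0.067,0,0,0,0.796],[-0.033,0.072,0,0,0,0.885]]
  ]
}}

```text
time_s: 4.02
ee_pos: [0.548, 0.3414, 0.0506]
tcp_rot: [-3.031, -0.824, 0.0]
contact_force: [-1.1, 0.9, -1.7]
gripper_width: 0.0196
gripper_force: 0.7
```

```bash
python3 arc.py 30.2 21 4 | sed 's/np.float64//g'
```

```text
[(0.0), (0.004), (0.001), (0.0), (0.0), (0.044)], [(0.0), (0.008), (0.001), (0.0), (0.0), (0.084)], [(-0.001), (0.011), (0.001), (0.0), (0.0), (0.124)], [(-0.001), (0.015), (0.001), (0.0), (0.0), (0.164)],
```

>>> {"method": "send_rows", "body": {
  "increments": [
    [[0,0.004,0,0,0,0.044],[0,0.008,0,0,0,0.084],[-0.001,0.011,0,0,0,0.124],[-0.001,0.015,0,0,0,0.164],[-0.001,0.015,0,0,0,0.164],[-0.001,0.015,0,0,0,0.164]]
  ]
}}

```text
time_s: 4.52
ee_pos: [0.5549, 0.3281, 0.0507]
tcp_rot: [-3.088, -0.579, -0.001]
contact_force: [-0.1, 0.1, 0.3]
gripper_width: 0.0202
gripper_force: 0.0
```

>>> {"method": "send_rows", "body": {
  "increments": [
    [[0,0,0,0,0,0],[0,0,-0.04,0,0,0],[0,0,-0.08,0,0,0],[0,0,-0.12,0,0,0],[0,0,-0.15,0,0,0],[0,0,-0.15,0,0,0]]
  ],
  "hand": 0.04
}}

```text
time_s: 5.02
ee_pos: [0.5583, 0.3303, 0.208]
tcp_rot: [-3.084, -0.577, -0.018]
contact_force: [1.5, 0.4, -0.7]
gripper_width: 0.04
gripper_force: 0.0
```

```bash
python3 - <<'E'
from h import *
im=robot.read_camera("top");s=robot.get_state();print(s["ee_pos"],s["joint_positions"].round(2))
cv2.imwrite("pics/c3.png",cv2.resize(im[190:300,135:255],None,fx=5,fy=5,interpolation=cv2.INTER_CUBIC)[:,:,::-1])
E
```

```text
[0.55698084 0.32954438 0.20476998] [ 0.52  0.48  1.6  -0.    1.05  1.72]
```

View pics/c3.png

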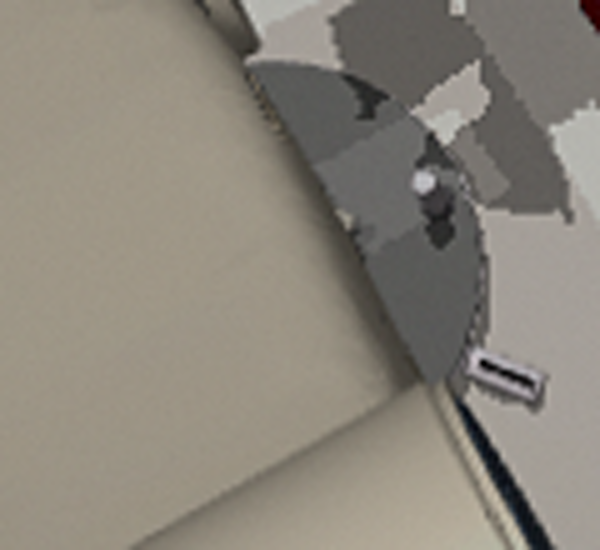

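```bash
python3 - <<'E'
from h import *
m=robot.camera_model("top");p=unproj(m,np.array([[424,181]])/5+[135,190],.078)[0,:2];print(p,np.degrees(np.arctan2(*(p-C)[::-1])),np.linalg.norm(p-C))
# scanner: region in top, rest from forks
S=np.array([.476,-.137]);u=np.array([.979,-.205])
print(delta([.455,-.133,.25],down(np.radians(-101.8))).round(3))
E
```

```text
[0.50365993 0.20967355] -67.75410576407647 0.09208019340290224
[-0.262  0.394 -0.048 -0.003 -0.007  0.576]
```

>>> {"method": "send_rows", "body": {
  "increments": [
    [[-0.013,0.02,-0.01,0,0,0.03],[-0.034,0.05,-0.02,0,0,0.08],[-0.057,0.085,-0.03,0,0,0.13],[-0.08,0.12,-0.045,0,0,0.18],[-0.103,0.155,-0.048,0,0,0.23],[-0.126,0.19,-0.048,0,0,0.28],[-0.15,0.225,-0.048,0,0,0.33],[-0.173,0.26,-0.048,0,0,0.38],[-0.196,0.295,-0.048,0,0,0.43],[-0.22,0.33,-0.048,0,0,0.48]]
  ]
}}

```text
time_s: 5.9
ee_pos: [0.4683, -0.054, 0.2472]
tcp_rot: [-3.137, 0.177, 0.003]
contact_force: [1.3, -0.5, -0.3]
gripper_width: 0.0401
gripper_force: 0.0
```

```bash
python3 - <<'E'
from h import *
print(delta([.455,-.133,.25],down(np.radians(-101.8))).round(3))
E
```

```text
[-0.004  0.08  -0.003  0.     0.002  0.093]
```

>>> {"method": "send_rows", "body": {
  "increments": [
    [[-0.001,0.03,0,0,0,0.03],[-0.003,0.06,0,0,0,0.06],[-0.004,0.075,0,0,0,0.09],[-0.004,0.08,0,0,0,0.093],[-0.004,0.08,0,0,0,0.093],[-0.004,0.08,0,0,0,0.093]]
  ],
  "hand": 0.085
}}

```text
time_s: 6.4
ee_pos: [0.4566, -0.131, 0.2476]
tcp_rot: [-3.125, 0.32, 0.002]
contact_force: [0.8, 0.4, -0.4]
gripper_width: 0.0852
gripper_force: 0.0
```

```bash
python3 - <<'E'
from h import *
m=robot.camera_model("wrist");im=robot.read_camera("wrist");cv2.imwrite("pics/w2.png",im[:,:,::-1])
print(robot.get_state()["ee_pos"],m)
for n in("scanner","rest"):
    c=cen(n,"wrist");print(n,c[:4])
    if n=="scanner":print(unproj(m,cv2.boxPoints(cv2.minAreaRect(np.argwhere(c[4])[:,::-1].astype(np.float32))),.088))
m=robot.camera_model("top");im=robot.read_camera("top")
robot.regions_of("disc","top")
cv2.imwrite("pics/c4.png",cv2.resize(im[190:300,135:255],None,fx=5,fy=5,interpolation=cv2.INTER_CUBIC)[:,:,::-1])
E
```

```text
[ 0.45679082 -0.13067181  0.24778535] {'fov_y': 71.56634751391678, 'cx': 318.4741494156443, 'cy': 236.97382681409283, 'k1': -0.0003482732651858518, 'position': array([ 0.52238418, -0.14496069,  0.38942071]), 'orientation': array([ 1.86572404, -2.29215815, -0.31183978])}
scanner (0.98, np.float64(319.1347847764667), np.float64(182.56988532491275), [300.6, 96.5, 337.8, 283.5])
[[ 0.56338363 -0.1382791   0.088     ]
 [ 0.5565471  -0.17123428  0.088     ]
 [ 0.39370619 -0.14051664  0.088     ]
 [ 0.4016094  -0.10236272  0.088     ]]
rest (0.59, np.float64(318.05309511826874), np.float64(200.96779063915452), [282.7, 149.5, 358.7, 256.0])
```

View pics/w2.png

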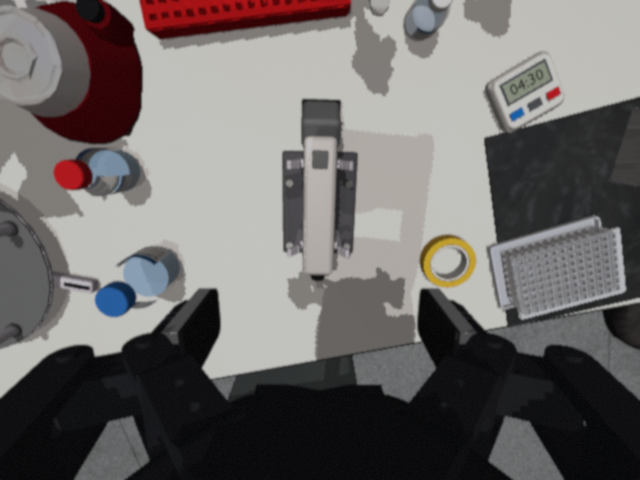

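View pics/c4.png

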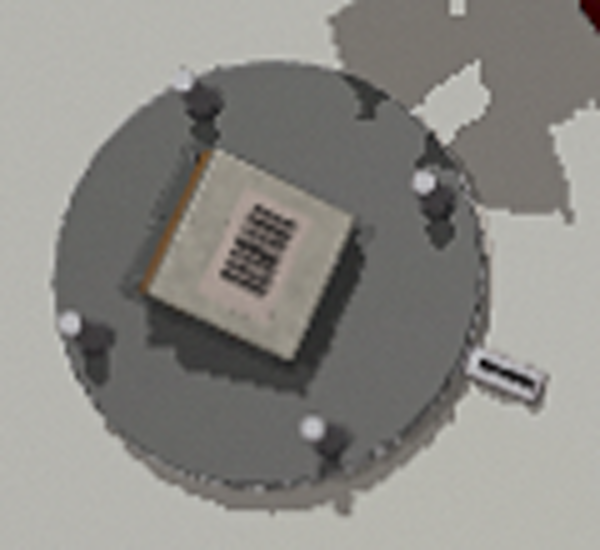

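```bash
python3 - <<'E'
from h import *
m=robot.camera_model("wrist")
F=unproj(m,[(293,165),(347,165),(291,248),(349,248)],.09)[:,:2];print(F.round(4));f=(F[0]+F[1])/2;r=(F[2]+F[3])/2
print("rest c",(f+r)/2,np.degrees(np.arctan2(*(f-r)[::-1])),np.linalg.norm(f-r))
H=unproj(m,[(318,273),(304.5,200),(335.5,200),(304,260),(331.5,260)],.088)[:,:2];print(H.round(4))
d=(H[1]+H[2]-H[3]-H[4])/2;print("scn yaw",np.degrees(np.arctan2(*d[::-1])),np.linalg.norm(H[1]-H[2]))
print("orig",H[0]+.065*d/np.linalg.norm(d))
t=robot.camera_model("top");T=lambda p:unproj(t,np.array(p)/5+[135,190],0)
P=unproj(t,np.array([(183,80),(424,181),(313,428),(70,323)])/5+[135,190],.078)[:,:2];c=P.mean(0);print(c,np.degrees(np.arctan2(*(P-c).T[::-1])))
L=unproj(t,np.array([(259,250)])/5+[135,190],.084)[0];print("label",L,L[:2]-c)
E
```

```text
[[ 0.5108 -0.119 ]
 [ 0.5012 -0.1657]
 [ 0.4364 -0.1002]
 [ 0.4254 -0.1538]]
rest c [ 0.46844597 -0.13466345] -11.59007750819879 0.07665930262621783
[[ 0.4058 -0.1198]
 [ 0.4781 -0.1222]
 [ 0.4724 -0.1499]
 [ 0.4216 -0.1094]
 [ 0.4163 -0.1352]]
scn yaw -13.72386593039306 0.028307273866520044
orig [ 0.46895517 -0.13526721]
[0.46953043 0.29495994] [  21.72102397  -68.18993648 -158.25901388  111.79473236]
label [0.46930674 0.28786823 0.084     ] [-0.00022369 -0.00709171]
```

```bash
python3 - <<'E'
from h import *
y=down(np.radians(-102))
print(delta([.4688,-.135,.12],y).round(4),delta([.4688,-.135,.053],y).round(4))
E
```

```text
[ 1.240e-02  1.900e-03  1.282e-01 -1.000e-04  2.000e-04  6.200e-03] [ 1.240e-02  1.900e-03  1.952e-01 -1.000e-04  2.000e-04  6.200e-03]
```

>>> {"method": "send_rows", "body": {
  "increments": [
    [[0.006,0.001,0.03,0,0,0.003],[0.012,0.002,0.065,0,0,0.006],[0.0125,0.002,0.1,0,0,0.006],[0.0125,0.002,0.13,0,0,0.006],[0.0125,0.002,0.15,0,0,0.006],[0.0125,0.002,0.17,0,0,0.006],[0.0125,0.002,0.185,0,0,0.006],[0.0125,0.002,0.195,0,0,0.006],[0.0125,0.002,0.195,0,0,0.006],[0.0125,0.002,0.195,0,0,0.006]]
  ]
}}

```text
time_s: 7.48
ee_pos: [0.4688, -0.1358, 0.0533]
tcp_rot: [-3.124, 0.33, 0.001]
contact_force: [-0.8, -0.3, -0.1]
gripper_width: 0.0851
gripper_force: 0.0
```

>>> {"method": "send_rows", "body": {
  "increments": [
    [[0,0,0,0,0,0],[0,0,0,0,0,0],[0,0,0,0,0,0],[0,0,0,0,0,0],[0,0,0,0,0,0],[0,0,0,0,0,0],[0,0,0,0,0,0],[0,0,0,0,0,0]]
  ],
  "hand": 0.02,
  "newtons": 40
}}

```text
time_s: 8.15
ee_pos: [0.4691, -0.1362, 0.054]
tcp_rot: [3.124, -0.331, 0.002]
contact_force: [-1.0, 1.8, 5.7]
gripper_width: 0.0296
gripper_force: 39.3
```

>>> {"method": "send_rows", "body": {
  "increments": [
    [[0,0,-0.01,0,0,0],[0,0,-0.025,0,0,0],[0,0,-0.045,0,0,0],[0,0,-0.07,0,0,0],[0,0,-0.1,0,0,0],[0,0,-0.13,0,0,0],[0,0,-0.16,0,0,0],[0,0,-0.18,0,0,0],[0,0,-0.19,0,0,0],[0,0,-0.19,0,0,0]]
  ]
}}

```text
time_s: 8.98
ee_pos: [0.4697, -0.1365, 0.2458]
tcp_rot: [3.123, -0.331, 0.007]
contact_force: [0.6, -0.8, -1.2]
gripper_width: 0.0295
gripper_force: 40.0
```

```bash
python3 - <<'E'
from h import *
print(robot.get_state()["gripper_width"],robot.get_state()["gripper_force"])
print(delta([.4197,.1754,.22],down(np.radians(-23.1))).round(4))
E
```

```text
0.029491930836783448 39.97845947742462
[-0.1144 -0.2945  0.0251  0.0035 -0.0034 -1.3789]
```

>>> {"method": "send_rows", "body": {
  "increments": [
    [[-0.004,-0.01,0,0,0,-0.04],[-0.011,-0.029,0,0,0,-0.13],[-0.019,-0.05,0,0,0,-0.23],[-0.028,-0.072,0,0,0,-0.33],[-0.037,-0.095,0,0,0,-0.44],[-0.046,-0.118,0,0,0,-0.55],[-0.055,-0.141,0,0,0,-0.66],[-0.064,-0.165,0,0,0,-0.77],[-0.073,-0.188,0,0,0,-0.88],[-0.082,-0.21,0,0,0,-0.98]]
  ]
}}

```text
time_s: 9.82
ee_pos: [0.4305, 0.0878, 0.2413]
tcp_rot: [-2.907, -1.188, 0.006]
contact_force: [0.4, 1.0, -1.7]
gripper_width: 0.0295
gripper_force: 40.0
```

```bash
python3 - <<'E'
from h import *
print(delta([.4197,.1754,.22],down(np.radians(-23.1))).round(4))
E
```

```text
[ 0.0537 -0.07    0.0213 -0.0031  0.0028 -0.3914]
```

>>> {"method": "send_rows", "body": {
  "increments": [
    [[0.012,-0.015,0,0,0,-0.09],[0.024,-0.03,0.005,0,0,-0.18],[0.035,-0.045,0.01,0,0,-0.26],[0.044,-0.057,0.015,0,0,-0.33],[0.05,-0.066,0.02,0,0,-0.37],[0.0535,-0.07,0.021,0,0,-0.391],[0.0535,-0.07,0.021,0,0,-0.391],[0.0535,-0.07,0.021,0,0,-0.391]]
  ]
}}

```text
time_s: 10.48
ee_pos: [0.422, 0.1737, 0.2218]
tcp_rot: [-2.628, -1.721, 0.002]
contact_force: [-0.1, -0.4, -2.1]
gripper_width: 0.0295
gripper_force: 40.0
```

```bash
python3 - <<'E'
from h import *
print(robot.get_state()["ee_pos"])
print(delta([.4197,.1754,.161],down(np.radians(-23.1))).round(4))
im=robot.read_camera("side");m=robot.camera_model("side")
a=im[110:260,200:400];cv2.imwrite("pics/s3.png",cv2.resize(a,None,fx=4,fy=4,interpolation=cv2.INTER_CUBIC)[:,:,::-1])
# predicted scanner points
p=robot.get_state()["ee_pos"];o=p+[0,0,.0083];r=R.from_euler("z",66.9,degrees=True)
X=o+r.apply([[.088,0,-.025],[-.065,0,0],[-.065,0,.026],[-.065,-.015,.026],[.066,-.015,.026]])
print(((proj(m,X)-[200,110])*4).round(0))
E
```

```text
[0.42196155 0.17369153 0.22175817]
[ 0.0007 -0.0027  0.0608 -0.0009  0.0011 -0.0082]
[[277. 200.]
 [255. 239.]
 [254. 194.]
 [280. 194.]
 [296. 131.]]
```

View pics/s3.png

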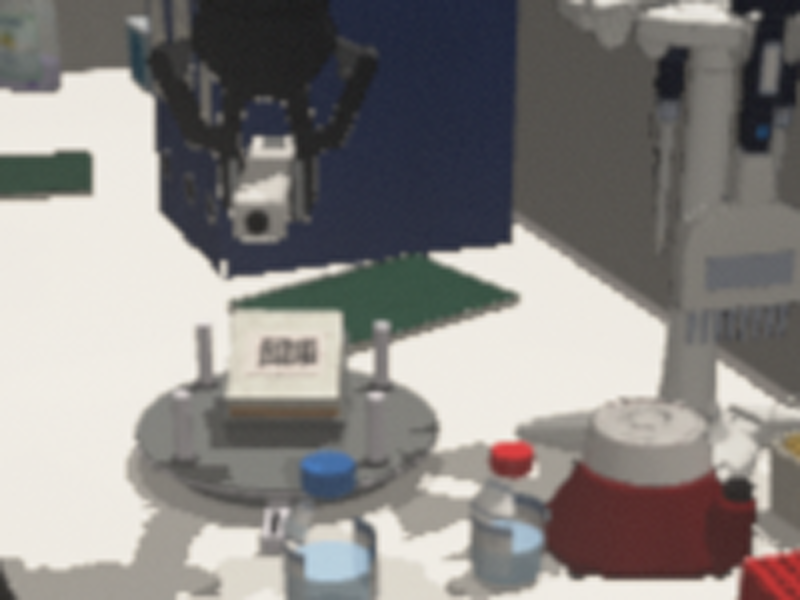

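>>> {"method": "send_rows", "body": {
  "increments": [
    [[0,-0.001,0.015,0,0,-0.003],[0.0005,-0.0025,0.03,0,0,-0.008],[0.0005,-0.0025,0.045,0,0,-0.008],[0.0005,-0.0025,0.055,0,0,-0.008],[0.0005,-0.0025,0.06,0,0,-0.008],[0.0005,-0.0025,0.06,0,0,-0.008],[0.0005,-0.0025,0.06,0,0,-0.008]]
  ]
}}

```text
time_s: 11.12
ee_pos: [0.4206, 0.1752, 0.1626]
tcp_rot: [2.622, 1.731, 0.0]
contact_force: [0.2, -0.3, -1.4]
gripper_width: 0.0294
gripper_force: 40.1
```

```bash
python3 - <<'E'
from h import *
print(delta([.4197,.1754,.161],down(np.radians(-23.1))).round(4))
for cam in("top","side"):
    im=robot.read_camera(cam);m=robot.camera_model(cam)
    c=cen("scanner",cam)
    print(cam,c[:4])
    p=robot.get_state()["ee_pos"];o=p+[0,0,.0083];r=R.from_euler("z",66.9,degrees=True)
    X=o+r.apply([[.088,0,-.025],[-.065,0,.013]]);print(proj(m,X).round(0),proj(m,[.468,.2885,.084]).round(0))
    cv2.imwrite(f"pics/v_{cam}.png",im[:,:,::-1])
a=cv2.imread("pics/v_top.png")[190:300,135:285];b=cv2.imread("pics/v_side.png")[120:230,200:350]
cv2.imwrite("pics/v.png",cv2.resize(np.hstack([a,b]),None,fx=2.66,fy=2.66,interpolation=cv2.INTER_CUBIC))
E
```

```text
[-0.0001 -0.0009  0.0016  0.0001 -0.0001 -0.0006]Traceback (most recent call last):
  File "<stdin>", line 6, in <module>
TypeError: 'NoneType' object is not subscriptable
```

>>> {"method": "send_rows", "body": {
  "increments": [
    [[0,0,0.001,0,0,0],[0,0,0.001,0,0,0],[0,0,0.001,0,0,0],[0,0,0.001,0,0,0],[0,0,0.001,0,0,0],[0,0,0.001,0,0,0],[0,0,0.001,0,0,0],[0,0,0.001,0,0,0],[0,0,0.001,0,0,0],[0,0,0.001,0,0,0]]
  ]
}}

```text
time_s: 12.05
ee_pos: [0.4203, 0.1754, 0.1613]
tcp_rot: [-2.621, -1.732, 0.0]
contact_force: [0.3, 0.4, -1.7]
gripper_width: 0.0298
gripper_force: 40.1
```

```bash
python3 - <<'E'
from h import *
print(delta([.4197,.1754,.161],down(np.radians(-23.1))).round(4))
V={}
for cam in("top","side"):
    im=robot.read_camera(cam);m=robot.camera_model(cam)
    p=robot.get_state()["ee_pos"];o=p+[0,0,.0083];r=R.from_euler("z",66.9,degrees=True)
    X=o+r.apply([[.088,0,-.025],[-.065,0,.013],[.066,-.015,.026],[.066,.015,.026]]);q=np.r_[proj(m,X),proj(m,[.468,.2885,.084])]
    o=[135,190] if cam=="top" else [200,120]
    print(cam,((q-o)*2.66).round(0).tolist());V[cam]=im[o[1]:o[1]+110,o[0]:o[0]+150,::-1]
cv2.imwrite("pics/v.png",cv2.resize(np.hstack([V["top"],V["side"]]),None,fx=2.66,fy=2.66,interpolation=cv2.INTER_CUBIC))
E
```

```text
[-0.0002 -0.0005  0.0003 -0.0001  0.0001  0.0002]
top [[161.0, 136.0], [320.0, 198.0], [181.0, 119.0], [167.0, 152.0], [137.0, 134.0]]
side [[183.0, 165.0], [169.0, 184.0], [196.0, 123.0], [164.0, 122.0], [187.0, 208.0]]
```

View pics/v.png

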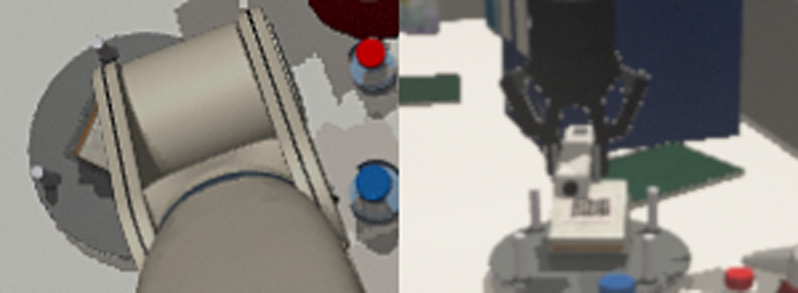

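>>> {"method": "send_rows", "body": {
  "increments": [
    [[0,0,0,0,0,0],[0,0,0,0,0,0],[0,0,0,0,0,0],[0,0,0,0,0,0],[0,0,0,0,0,0],[0,0,0,0,0,0],[0,0,0,0,0,0],[0,0,0,0,0,0],[0,0,0,0,0,0],[0,0,0,0,0,0]]
  ]
}}

```text
time_s: 12.98
ee_pos: [0.4203, 0.1754, 0.1613]
tcp_rot: [-2.621, -1.732, 0.0]
contact_force: [-0.4, -0.7, -1.4]
gripper_width: 0.0295
gripper_force: 40.1
```

>>> {"method": "send_rows", "body": {
  "increments": [
    [[0,0,0,0,0,0],[0,0,0,0,0,0],[0,0,0,0,0,0],[0,0,0,0,0,0],[0,0,0,0,0,0],[0,0,0,0,0,0],[0,0,0,0,0,0],[0,0,0,0,0,0],[0,0,0,0,0,0],[0,0,0,0,0,0]]
  ]
}}

```text
time_s: 13.82
ee_pos: [0.4203, 0.1754, 0.1613]
tcp_rot: [2.621, 1.732, 0.0]
contact_force: [0.4, -0.5, -2.2]
gripper_width: 0.0296
gripper_force: 40.1
```

>>> {"method": "send_rows", "body": {
  "increments": [
    [[0,0,-0.01,0,0,0],[0,0,-0.03,0,0,0],[0,0,-0.05,0,0,0],[0,0,-0.07,0,0,0],[0,0,-0.08,0,0,0],[0,0,-0.08,0,0,0]]
  ]
}}

```text
time_s: 14.32
ee_pos: [0.4217, 0.1759, 0.2439]
tcp_rot: [2.62, 1.731, 0.008]
contact_force: [-0.1, 0.1, -2.1]
gripper_width: 0.0295
gripper_force: 40.0
```

```bash
python3 - <<'E'
from h import *
print(delta([.4689,-.136,.20],down(np.radians(-102))).round(4))
E
```

```text
[-2.6860e-01  1.6560e-01  4.3600e-02  6.0000e-04 -5.5000e-03  1.3772e+00]
```

>>> {"method": "send_rows", "body": {
  "increments": [
    [[-0.01,0.006,0,0,0,0.05],[-0.028,0.017,0,0,0,0.14],[-0.048,0.03,0,0,0,0.24],[-0.07,0.043,0,0,0,0.35],[-0.092,0.057,0,0,0,0.46],[-0.114,0.07,0,0,0,0.57],[-0.136,0.084,0,0,0,0.68],[-0.158,0.097,0,0,0,0.79],[-0.18,0.111,0,0,0,0.9],[-0.2,0.123,0,0,0,1.01]]
  ]
}}

```text
time_s: 15.15
ee_pos: [0.4544, -0.0583, 0.2403]
tcp_rot: [-3.132, -0.239, 0.002]
contact_force: [0.2, -0.3, -2.3]
gripper_width: 0.0293
gripper_force: 40.0
```

```bash
python3 - <<'E'
from h import *
print(delta([.4689,-.136,.20],down(np.radians(-102))).round(4))
E
```

```text
[ 2.600e-03  7.900e-02  4.030e-02 -1.000e-04  1.500e-03  3.615e-01]
```

>>> {"method": "send_rows", "body": {
  "increments": [
    [[0,0.02,0,0,0,0.1],[0.001,0.04,0,0,0,0.19],[0.002,0.058,0,0,0,0.27],[0.0025,0.072,0.01,0,0,0.33],[0.0025,0.079,0.025,0,0,0.36],[0.0025,0.079,0.04,0,0,0.361],[0.0025,0.079,0.04,0,0,0.361],[0.0025,0.079,0.04,0,0,0.361],[0.0025,0.079,0.04,0,0,0.361]]
  ]
}}

```text
time_s: 15.9
ee_pos: [0.4698, -0.1343, 0.2014]
tcp_rot: [-3.125, 0.318, 0.001]
contact_force: [0.4, -0.2, -2.5]
gripper_width: 0.0296
gripper_force: 39.9
```

```bash
python3 - <<'E'
from h import *
print(delta([.4689,-.136,.055],down(np.radians(-102))).round(4))
E
```

```text
[-5.000e-04  1.900e-03  1.464e-01 -1.000e-04  5.000e-04  6.700e-03]
```

>>> {"method": "send_rows", "body": {
  "increments": [
    [[0,0,0.02,0,0,0],[0,0,0.04,0,0,0],[0,0,0.06,0,0,0],[0,0,0.075,0,0,0],[0,0,0.085,0,0,0],[0,0,0.085,0,0,0],[0,0,0.085,0,0,0],[0,0,0.085,0,0,0]]
  ]
}}

```text
time_s: 16.57
ee_pos: [0.4708, -0.1346, 0.1174]
tcp_rot: [3.125, -0.318, 0.003]
contact_force: [0.2, 0.1, -2.1]
gripper_width: 0.0294
gripper_force: 40.0
```

```bash
python3 - <<'E'
from h import *
print(delta([.4691,-.1361,.054],down(np.radians(-102))).round(4))
E
```

```text
[-0.0014  0.0018  0.0634  0.0002 -0.0018  0.0065]
```

>>> {"method": "send_rows", "body": {
  "increments": [
    [[-0.001,0.002,0.005,0,0,0.007],[-0.001,0.002,0.013,0,0,0.007],[-0.001,0.002,0.022,0,0,0.007],[-0.001,0.002,0.031,0,0,0.007],[-0.001,0.002,0.039,0,0,0.007],[-0.001,0.002,0.046,0,0,0.007],[-0.001,0.002,0.052,0,0,0.007],[-0.001,0.002,0.056,0,0,0.007],[-0.001,0.002,0.059,0,0,0.007],[-0.001,0.002,0.06,0,0,0.007]]
  ]
}}

```text
time_s: 17.4
ee_pos: [0.4683, -0.1362, 0.0558]
tcp_rot: [-3.124, 0.329, 0.001]
contact_force: [0.4, 0.2, -2.1]
gripper_width: 0.0296
gripper_force: 40.0
```

>>> {"method": "send_rows", "body": {
  "increments": [
    [[0,0,0.001,0,0,0],[0,0,0.002,0,0,0],[0,0,0.003,0,0,0],[0,0,0.003,0,0,0],[0,0,0.003,0,0,0]]
  ]
}}

```text
time_s: 17.82
ee_pos: [0.4688, -0.1363, 0.0541]
tcp_rot: [3.124, -0.329, 0.001]
contact_force: [-2.6, 0.3, 4.6]
gripper_width: 0.0296
gripper_force: 40.8
```

Contact made; release slowly and back out.

>>> {"method": "send_rows", "body": {
  "increments": [
    [[0,0,0,0,0,0],[0,0,0,0,0,0],[0,0,0,0,0,0],[0,0,0,0,0,0]]
  ],
  "hand": 0.04,
  "newtons": 20
}}

```text
time_s: 18.15
ee_pos: [0.4687, -0.1363, 0.0534]
tcp_rot: [3.124, -0.33, 0.001]
contact_force: [0.1, 0.2, -0.5]
gripper_width: 0.0402
gripper_force: 0.0
```

>>> {"method": "send_rows", "body": {
  "increments": [
    [[0,0,0,0,0,0],[0,0,0,0,0,0],[0,0,0,0,0,0],[0,0,0,0,0,0]]
  ],
  "hand": 0.08
}}

```text
time_s: 18.48
ee_pos: [0.4685, -0.1362, 0.0533]
tcp_rot: [3.124, -0.33, -0.0]
contact_force: [-0.4, 0.2, -0.5]
gripper_width: 0.0798
gripper_force: 0.0
```

>>> {"method": "send_rows", "body": {
  "increments": [
    [[0,0,-0.01,0,0,0],[0,0,-0.03,0,0,0],[0,0,-0.06,0,0,0],[0,0,-0.09,0,0,0],[0,0,-0.125,0,0,0],[0,0,-0.16,0,0,0],[0,0,-0.19,0,0,0],[0,0,-0.195,0,0,0],[0,0,-0.195,0,0,0]]
  ]
}}

```text
time_s: 19.23
ee_pos: [0.4698, -0.1366, 0.2513]
tcp_rot: [3.123, -0.329, 0.009]
contact_force: [0.3, 0.2, -0.2]
gripper_width: 0.0798
gripper_force: 0.0
```

```bash
python3 - <<'E'
from h import *
m=robot.camera_model("wrist");robot.read_camera("wrist")
c=cen("scanner","wrist");print(c[:4]);P=unproj(m,cv2.boxPoints(cv2.minAreaRect(np.argwhere(c[4])[:,::-1].astype(np.float32))),.088)
print(P.round(4),robot.get_state()["ee_pos"],robot.get_state()["contact_force"])
im=robot.read_camera("side");c=cen("scanner","side");print(c[:4])
m=robot.camera_model("side");r=R.from_euler("z",-12,degrees=True)
print(proj(m,np.array([.4688,-.135,.062])+r.apply([[-.065,0,.013],[.088,0,-.025],[0,0,.013]])).round(0))
E
```

```text
(0.74, np.float64(443.67456758488146), np.float64(269.6483023702755), [411.9, 244.4, 470.6, 296.3])
[[ 0.396  -0.2111  0.088 ]
 [ 0.4333 -0.2394  0.088 ]
 [ 0.3969 -0.2803  0.088 ]
 [ 0.3575 -0.2527  0.088 ]] [ 0.46790373 -0.1360678   0.24805363] [ 0.35532629  0.38815039 -0.42750618]
(0.55, np.float64(346.9561053471668), np.float64(276.82761372705505), [305.6, 267.3, 384.4, 293.2])
[[308. 279.]
 [379. 287.]
 [339. 275.]]
```

```bash
python3 - <<'E'
from h import *
m=robot.camera_model("wrist");im=robot.read_camera("wrist");cv2.imwrite("pics/end.png",im[:,:,::-1])
for g in robot.regions_of("scanner","wrist"):
    if g["rect"][3]-g["rect"][1]>100: print(g["score"],unproj(m,cv2.boxPoints(cv2.minAreaRect(np.argwhere(g["pixels"])[:,::-1].astype(np.float32))),.088).round(4))
im=robot.read_camera("side");o=cv2.imread("pics/side0.png")[:,:,::-1]
a=o[255:300,300:390].astype(np.float32).mean(2);b=im[255:300,300:390].astype(np.float32).mean(2)
print(cv2.phaseCorrelate(a,b),np.abs(a-b).mean())
E
```

```text
0.73 [[ 0.5641 -0.1399  0.088 ]
 [ 0.5572 -0.1722  0.088 ]
 [ 0.3937 -0.1399  0.088 ]
 [ 0.4017 -0.1025  0.088 ]]
((0.06931717346509458, 0.8992532073472645), 0.9586992301469968) 6.063292
```

```bash
python3 -c "
from bench import robot
print(robot.job_done())"
```

```text
the job is handed in; nothing more can be done
None
```

The job is handed in, though no verdict came back. I turned the carousel so the label faces the pointer (about 0.01 rad off), held the scanner at the label for about 2.7 s from a planned 7 cm, and laid it back in both forks within about 1 mm of where it started. I did not re-check the other bench items, or the carousel after the scan.

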